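# Lock the pump shaft with its cross pin

### The arm

A 6-joint arm with a two-finger parallel gripper is mounted at the origin on a cart in front of the work surface, level with it; the furniture and walls round the work are solid. World frame = base frame: x ahead of the robot, y to its left, z up, the work surface at z = 0. Lengths are in m, angles in rad, forces in N, time in s.
With the tool pointing down it reaches from about 0.35 to 0.775 m from the base axis. Payload 7.3 kg.
Tool frame: the origin (TCP) lies on the centre line of the jaws, within the pads' length; the fingertips stand 19 mm ahead of it and the grasp point (between the pads) is the TCP (env.finger_overhang is the distance from the TCP to the fingertips, in m); z points along the fingers, y is the line along which they close (so a half turn about z gives the same grasp; the last joint's range is limited). The gripper opens to 92 mm and grips with 3 to 60 N. Pads are 19 mm wide; open, the fingers measure 130 mm over their backs; the gripper's body (75 mm by 190 mm) begins 47 mm behind the grasp point.
Start: joints at [-1.347, 0.342, 1.524, -0, 1.275, -0.146], TCP at [0.19, -0.49, 0.246] pointing down, gripper open.
Joint ranges: [-2.53, 2.53], [-0.77, 2.02], [0.04, 2.7], [-1, 4.14], [0.28, 2.66], [-3.11, 3.11]. Speed limits (rad/s): [2.57, 2.57, 3.14, 3.14, 3.14, 3.14].

### API

Orientations are given as a unit quaternion [w, x, y, z].
In Python, from plant import readout, vision, job, env gives the robot as it stands.
- The arm moves only by the shell command python3 -m jog 'ROWS' [FORCE]. ROWS is JSON, a list of rows, each an object of numbers: "tx", "ty", "tz": the shift along the tool's x, y, z in units of 40 mm (1.0 is 40 mm); "wx", "wy", "wz": the turn, a rotation vector about the tool's x, y, z in units of 5 degrees (1.0 is 5 degrees); "grip": the finger opening in mm, from 0 to 91.8. A call has 1 to 5 rows; each row shifts and turns the commanded pose from where the row before left it, along the tool's axes as they then stand; what a row does not reach is not made up. A row lasts 1/10 s, in which the tool goes at most 50 mm and 8.59 degrees, less where a joint would pass 70% of its speed; a pose out of reach is approached as far as the arm can. A call is refused whole if a number of a shift passes 1 or a number of a turn 1, either way. A call with a gripper value outside its range is refused whole. The fingers move at their own pace and stop on an object; FORCE is the grip in N (left out, the last holds). Time passes only in rows, so rows that do not move let the fingers close. It gives the time, the measured TCP pose, the force, the opening and the grip force at its end, in the units of the state.
- readout.get_obs(): the state, without advancing time (a new reading comes with each control period).
- vision.get_image(name): name is "side" or "top" or "wrist"; returns a dict with "pixels" (420x560x3 uint8, red, green, blue), "K" (3x3 intrinsics, pixels), "xyz" and "orientation" of the camera in the world. Camera axes: x right, y down, z forward; pixel columns grow to the right and rows downward; lengths in m; the calibration is good to about 2 mm. A picture is of the moment at which its call begins. There is no depth.
- job.close_job(): hands the job in; it is judged then, once.
The state is a dict: "time": time; "q": joint angles; "qd": joint speeds; "joint_torque": joint torques, N m; "position": TCP position; "tool_rot": TCP orientation; "wrist_force": force on the tool from outside, world axes, zero at the start; "torque": the same for the moment, N m; "opening": opening from 0.0 (shut) to 1.0 (fully open); "grasp_force": force on a finger pad.
Only numpy, scipy, OpenCV 4.12 (cv2) and the standard library are available. Lean on these libraries where they do the work, as an engineer would, in place of code of your own. Each camera call takes 0.05 s, during which the arm holds its last target. There are 200 camera calls.

### The job

Lock the shaft of the blue pump drive head for a seal change: bar the shaft round with the crank until you feel its index detent catch, which is where a hole of the collar inside lines up with the guide bush, and let go of it there. Then take the locking pin with the red knob from the pin block, pass it down through the guide bush and the collar and press it fully home, until its knob sits on the bush, without forcing it if it meets the collar. Leave the black-knobbed pin in the block.

Things in the scene. Friction and masses are not known exactly. Their poses are not given: they have to be found in the camera images.
- drive_head: Blue pump drive head, bolted down: round foot 168 mm across, round casing, aluminium cover 144 mm across, its top at z 52 mm. Origin: centre of the underside, on the vertical shaft axis; z up. The guide bush stands 50 mm along its -x axis.
- bush_mouth (a point): Centre of the upper face (z 72 mm) of the steel guide bush on the drive head: 33 mm across, standing 20 mm above the cover, bore 11.5 mm, straight down to the collar. A spring plunger 12 mm down makes the pin stiff, so that it does not fall by itself but has to be pushed down with a few N (up to 10). Axes as the drive head's.
- collar_face (a point): Unseen point in the casing on the bush's axis, z 40 mm: the top face of the locking collar, 10 mm thick, which turns with the shaft and has three holes (12.5 mm) 120 degrees apart, none under the bush at the start. Below it the bore goes on. A pin that stops with its foot here has met the collar: turn the shaft on, do not force it (over some 25 N strains the pin).
- crank_axis (a point): Top of the crank's clamping boss on the shaft axis, z 90 mm. The crank turns about this vertical axis either way without stop and is clamped on the shaft at no known angle to the holes. Drag 0.1 to 0.3 N m (2 to 5 N at the grip). Where a hole lines up, within 100 degrees either way, a ball drops into a notch some 8 degrees wide.
- crank_handle (a point): Centre of the top (z 126 mm) of the crank's upright black grip, 55 mm from the shaft axis, 17 mm across, free from z 88 mm up; starts within 65 degrees of the side away from the bush. At the notch the push first falls off, then climbs to 0.8 N m or more (15 N at the grip) before the ball jumps out; let go in the notch and the ball centres the shaft.
- pin_block: Cream plastic block 44 x 124 x 46 mm, fixed, with two upright holes (11.2 mm, floor at z 8 mm) 36 mm from its middle along its +y and -y axis, one pin in each; which pin is where varies. Origin: centre of the underside.
- lock_pin: Locking pin: steel shank 10 mm across, 66 mm long, foot tapered to 6 mm over the last 6 mm, catch groove near the top; above it a ribbed red knob 22 mm across, 26 mm tall. Origin: centre of the foot's end; z runs up the pin (knob at z 66 to 92 mm). 55 to 100 g. Home: knob on the bush's face, foot at z 6 mm of the drive head.
- long_pin: Pin of another drive head, not to be used: the same with a black knob and a 90 mm shank. Origin: centre of the foot's end.

How it is judged:
At the end, for the whole second after the job is handed in: The red-knobbed pin stands fully home in the drive head, through the collar: knob within 3 mm of the bush's face, axis within 4 mm of the bush's, upright within about 4.5 degrees, at rest; the black-knobbed pin is within 12 mm of where it stood (z of lock_pin in the frame of drive_head below 0.009 m and horizontal distance between lock_pin and bush_mouth below 0.004 m and angle between lock_pin's own z axis and vertical below 0.08 rad and linear speed of lock_pin below 0.02 m/s and distance of long_pin from where it was at the start of the episode below 0.012 m); the robot touches nothing.
It fails at once if the locking pin is forced: its contact forces in the drive head pass 50 N (contact force between lock_pin and drive_head above 50 N).
It fails at once if the black-knobbed pin is taken from its place (moved by more than 25 mm) (distance of long_pin from where it was at the start of the episode above 0.025 m).
It also fails if it takes over 72 s, if anything falls off the work surface, if the arm or the gripper's body presses on something with over 40 N, if the wrist force passes 120 N, or if a joint passes its speed limit or range.

## Working session

There is one attempt and no reset: what is moved stays moved. The work goes in short steps, Python scripts to look and compute and a shell command to move; the robot and the scene stay as the last step left them, time stands still between calls to the robot, and variables do not carry over. Pictures are saved under pics/ and viewed, at most 10 in all, crops included, and the job is handed in when it is done.

```bash
mkdir -p pics; ls
python3 - <<'E'
from plant import readout, vision, job, env
import cv2, numpy as np
print(readout.get_obs())
for n in ("side","top"):
    d=vision.get_image(n); print(n,d["K"],d["xyz"],d["orientation"])
    np.savez("pics/"+n+"0.npz",**d)
    cv2.imwrite("pics/"+n+"0.png",d["pixels"][:,:,::-1])
E
```

```text
pics
{'time': 0.0, 'q': array([-1.34701252e+00,  3.42689782e-01,  1.52501138e+00, -9.21413108e-07,
        1.27537122e+00, -1.45978900e-01]), 'qd': array([-0.00148255, -0.00012335, -0.00077126,  0.00079828, -0.00240356,
        0.00220286]), 'joint_torque': array([-1.18080094e-03, -4.31246817e+01, -2.44216669e+01,  7.16469996e-02,
        5.60376188e-02, -1.21713188e-04]), 'position': array([ 0.1896801 , -0.48914165,  0.24506399]), 'tool_rot': array([-7.39288137e-04,  9.82957775e-01,  1.83829992e-01, -2.92156222e-05]), 'wrist_force': array([0.36008794, 0.08350124, 0.22016955]), 'torque': array([ 0.00533242, -0.03665125,  0.04364994]), 'grasp_force': 0.0, 'opening': 0.9987250021195564}
side [[532.98066511   0.         268.7943879 ]
 [  0.         532.98066511 213.38492525]
 [  0.           0.           1.        ]] [ 0.54334693 -0.91547394  0.48726881] [-0.53687883  0.843563   -0.0079672  -0.00995527]
top [[527.20388951   0.         283.74309379]
 [  0.         527.20388951 215.43386025]
 [  0.           0.           1.        ]] [ 0.4313919  -0.09685822  0.93809249] [ 0.05284299 -0.70019179  0.71130282 -0.0314225 ]
```

View pics/top0.png

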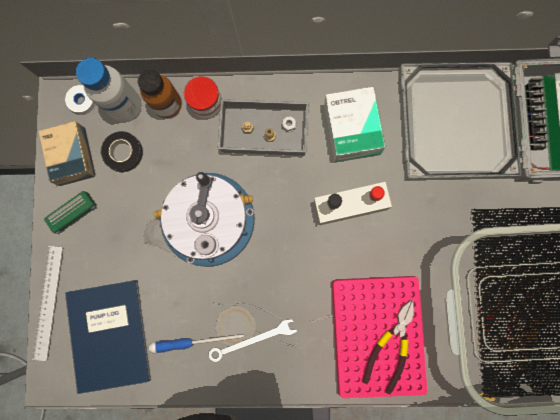

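View pics/side0.png

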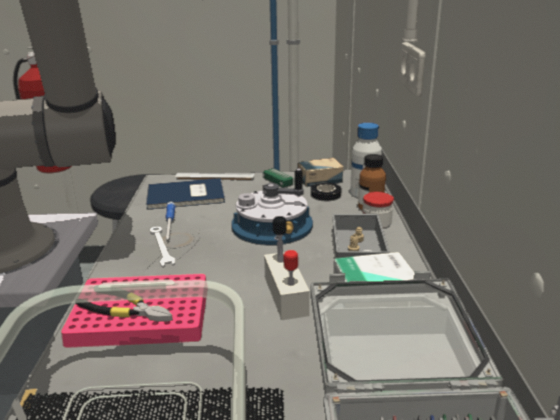

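The top view shows the drive head around (206,220), with the bush at about (206,244), the boss at (199,213) and the grip at (202,178). The red knob is at (377,192) and the black one at (335,201). In the side view the red knob is at (290,261), the black knob at (280,226), the bush at (246,200) and the grip at (298,178).

Run:
```python
import cv2
a=cv2.imread("pics/top0.png");b=cv2.imread("pics/side0.png")
cv2.imwrite("pics/c1.png",cv2.resize(a[160:280,150:400],None,fx=3.2,fy=3.2,interpolation=cv2.INTER_CUBIC))
cv2.imwrite("pics/c2.png",cv2.resize(b[160:320,220:330],None,fx=3.75,fy=3.75,interpolation=cv2.INTER_CUBIC))
```

```text
(no output)
```

View pics/c1.png

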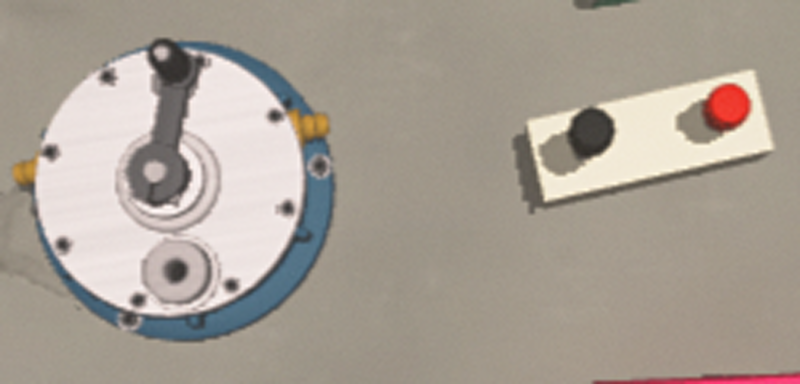

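View pics/c2.png

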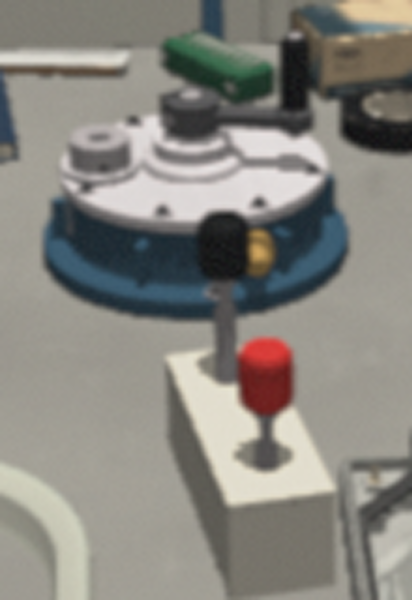

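c1 shows, in full-image pixels, the bush bore at (205.0,244.4), the boss top at (199.1,213.1), the grip top at (200.4,176.3), the red top at (378,192.5) and the black top at (335.3,200.6). c2 shows the bore at (246.5,196), the boss at (270.5,185.8), the grip at (298.3,170), the red top at (291,252.5) and the black top at (280.2,218). Next I triangulate these.

```bash
cat > h.py <<'E'
import numpy as np
from scipy.spatial.transform import Rotation as R
def rq(q): return R.from_quat(np.r_[q[1:],q[0]])
def ray(d,p):
    v=rq(d["orientation"]).apply(np.linalg.inv(d["K"])@[p[0],p[1],1]); return d["xyz"],v/np.linalg.norm(v)
def tri(rs):
    A=sum(np.eye(3)-np.outer(v,v) for o,v in rs); b=sum((np.eye(3)-np.outer(v,v))@o for o,v in rs)
    x=np.linalg.solve(A,b); return x,[round(1e3*np.linalg.norm(np.cross(x-o,v)),1) for o,v in rs]
def atz(d,p,z):
    o,v=ray(d,p); return o+v*(z-o[2])/v[2]
E
python3 - <<'E'
import numpy as np
from h import *
T=np.load("pics/top0.npz");S=np.load("pics/side0.npz")
P=dict(bush=((205,244.4),(246.5,196),.072),boss=((199.1,213.1),(270.5,185.8),.09),grip=((200.4,176.3),(298.3,170),.126),
red=((378,192.5),(291,252.5),.1),black=((335.3,200.6),(280.2,218),.124))
for n,(a,b,z) in P.items():
    x,e=tri([ray(T,a),ray(S,b)]); print(n,x.round(4),e,atz(T,a,z).round(4),atz(S,b,z).round(4))
E
```

```text
bush [0.4903 0.0598 0.0708] [np.float64(0.8), np.float64(0.8)] [0.4895 0.0595 0.072 ] [0.4912 0.0572 0.072 ]
boss [0.5395 0.0663 0.0889] [np.float64(0.2), np.float64(0.2)] [0.5395 0.0661 0.09  ] [0.5393 0.0635 0.09  ]
grip [0.5939 0.0579 0.1238] [np.float64(0.2), np.float64(0.2)] [0.5933 0.0575 0.126 ] [0.5938 0.0523 0.126 ]
red [ 0.5675 -0.2237  0.099 ] [np.float64(0.9), np.float64(0.9)] [ 0.5664 -0.2236  0.1   ] [ 0.5683 -0.2253  0.1   ]
black [ 0.5528 -0.1535  0.1224] [np.float64(1.5), np.float64(1.5)] [ 0.551  -0.1534  0.124 ] [ 0.5542 -0.1563  0.124 ]
```

The triangulation agrees with the text: bush to boss 50 mm, boss to grip 54 mm, the two pins 72 mm apart, heights within 2 mm. I'll turn the tool so y is tangential, then move above the grip.

```bash
cat >> h.py <<'E'
def rel(target,heading=None):
    "units left in the tool frame to a world target; heading of tool x, deg"
    from plant import readout
    o=readout.get_obs(); r=rq(o["tool_rot"]); x=r.apply([1,0,0]); h=np.degrees(np.arctan2(x[1],x[0]))
    print("t",round(o["time"],1),"pos",o["position"].round(4),"units",(r.inv().apply(np.array(target)-o["position"])/.04).round(3),
      "head",h.round(2),"wz",None if heading is None else round((h-heading)/5,2),"tilt",r.apply([0,0,1]).round(4),"F",o["wrist_force"].round(1),"op",round(o["opening"]*91.8,1),"gf",round(o["grasp_force"],1),"q",o["q"].round(2))
E
python3 -m jog '[{"wz":1},{"wz":1},{"wz":1},{"wz":1},{"wz":1}]'
python3 -m jog '[{"wz":1},{"tx":0.5,"ty":-0.94},{"tx":0.5,"ty":-0.94},{"tx":0.5,"ty":-0.94},{"tx":0.5,"ty":-0.94}]'
python3 -m jog '[{"tx":0.5,"ty":-0.94},{"tx":0.5,"ty":-0.94},{"tx":0.5,"ty":-0.94},{"tx":0.5,"ty":-0.94},{"tx":0.5,"ty":-0.94}]'
python3 -c "
from h import *; rel([.5936,.0577,.19],-9)"
```

```text
t 0.1 pos [ 0.1897 -0.4892  0.2451] units [14.356 -9.096  1.393] head 21.19 wz 6.04 tilt [-3.0e-04  1.3e-03 -1.0e+00] F [-0.2  0.8 -0.5] op 91.5 gf 0.0 q [-1.35  0.34  1.52  0.    1.28 -0.15]invalid input at $[0]: expected keys tx, ty, tz, wx, wy, wz, grip
invalid input at $[0]: expected keys tx, ty, tz, wx, wy, wz, grip
invalid input at $[0]: expected keys tx, ty, tz, wx, wy, wz, grip
```

Every row needs all the keys.

```bash
python3 -m jog '[{"tx":0,"ty":0,"tz":0,"wx":0,"wy":0,"wz":1,"grip":91},{"tx":0,"ty":0,"tz":0,"wx":0,"wy":0,"wz":1,"grip":91},{"tx":0,"ty":0,"tz":0,"wx":0,"wy":0,"wz":1,"grip":91},{"tx":0,"ty":0,"tz":0,"wx":0,"wy":0,"wz":1,"grip":91},{"tx":0,"ty":0,"tz":0,"wx":0,"wy":0,"wz":1,"grip":91}]'
python3 -m jog '[{"tx":0,"ty":0,"tz":0,"wx":0,"wy":0,"wz":1,"grip":91},{"tx":0.5,"ty":-0.94,"tz":0,"wx":0,"wy":0,"wz":0,"grip":91},{"tx":0.5,"ty":-0.94,"tz":0,"wx":0,"wy":0,"wz":0,"grip":91},{"tx":0.5,"ty":-0.94,"tz":0,"wx":0,"wy":0,"wz":0,"grip":91},{"tx":0.5,"ty":-0.94,"tz":0,"wx":0,"wy":0,"wz":0,"grip":91}]'
python3 -m jog '[{"tx":0.5,"ty":-0.94,"tz":0,"wx":0,"wy":0,"wz":0,"grip":70},{"tx":0.5,"ty":-0.94,"tz":0,"wx":0,"wy":0,"wz":0,"grip":60},{"tx":0.5,"ty":-0.94,"tz":0,"wx":0,"wy":0,"wz":0,"grip":50},{"tx":0.5,"ty":-0.94,"tz":0,"wx":0,"wy":0,"wz":0,"grip":50},{"tx":0.5,"ty":-0.94,"tz":0,"wx":0,"wy":0,"wz":0,"grip":50}]'
python3 -c "
from h import *; rel([.5936,.0577,.19],-9)"
```

```text
time: 0.6
position: [0.1897, -0.4893, 0.2453]
tool_rot: [-0.0, 0.999, -0.035, -0.0]
wrist_force: [-0.8, 0.1, -0.2]
opening: 0.992
grasp_force: 0.0
time: 1.1
position: [0.2924, -0.3516, 0.2454]
tool_rot: [-0.0, 0.997, -0.077, -0.0]
wrist_force: [0.7, 0.4, 0.8]
opening: 0.994
grasp_force: 0.0
time: 1.6
position: [0.4201, -0.1811, 0.2456]
tool_rot: [-0.0, 0.997, -0.077, -0.0]
wrist_force: [-0.2, -0.6, -0.2]
opening: 0.607
grasp_force: 0.0
t 1.6 pos [ 0.4201 -0.1811  0.2456] units [ 3.371 -6.563  1.389] head -8.82 wz 0.04 tilt [-2.e-04  1.e-04 -1.e+00] F [-0.2 -0.6 -0.2] op 55.7 gf 0.0 q [-0.57  0.22  1.7  -0.    1.23  1.15]
```

```bash
python3 -m jog '[{"tx":0.48,"ty":-0.94,"tz":0,"wx":0,"wy":0,"wz":0,"grip":50},{"tx":0.48,"ty":-0.94,"tz":0,"wx":0,"wy":0,"wz":0,"grip":50},{"tx":0.48,"ty":-0.94,"tz":0,"wx":0,"wy":0,"wz":0,"grip":50},{"tx":0.48,"ty":-0.94,"tz":0,"wx":0,"wy":0,"wz":0,"grip":50},{"tx":0.48,"ty":-0.94,"tz":0,"wx":0,"wy":0,"wz":0,"grip":50}]'
python3 -m jog '[{"tx":0.48,"ty":-0.94,"tz":0,"wx":0,"wy":0,"wz":0,"grip":50},{"tx":0.48,"ty":-0.93,"tz":0,"wx":0,"wy":0,"wz":0,"grip":50},{"tx":0,"ty":0,"tz":0,"wx":0,"wy":0,"wz":0,"grip":50}]'
python3 - <<'E'
from h import *; import cv2
from plant import vision
rel([.5936,.0577,.19],-9)
d=vision.get_image("wrist"); np.savez("pics/w1.npz",**d); cv2.imwrite("pics/w1.png",d["pixels"][:,:,::-1]); print(d["K"],d["xyz"],rq(d["orientation"]).as_matrix().round(3))
for n,p in dict(bush=[.4903,.0596,.072],grip=[.5937,.0577,.126],boss=[.5395,.0661,.09]).items():
    c=d["K"]@rq(d["orientation"]).inv().apply(np.array(p)-d["xyz"]); print(n,(c[:2]/c[2]).round(1))
E
```

```text
time: 2.1
position: [0.5437, -0.0099, 0.2453]
tool_rot: [0.0, 0.997, -0.077, -0.0]
wrist_force: [0.2, -0.0, 0.4]
opening: 0.542
grasp_force: 0.0
time: 2.4
position: [0.5942, 0.0605, 0.2445]
tool_rot: [-0.001, 0.997, -0.075, -0.0]
wrist_force: [-0.2, -0.4, 0.1]
opening: 0.542
grasp_force: 0.0
t 2.4 pos [0.5942 0.0605 0.2445] units [-0.003  0.073  1.363] head -8.56 wz 0.09 tilt [-2.0e-04  1.3e-03 -1.0e+00] F [-0.2 -0.4  0.1] op 49.8 gf 0.0 q [-0.03  0.48  1.32  0.    1.35  1.69]
[[361.9005672    0.         279.98081717]
 [  0.         361.9005672  208.60560518]
 [  0.           0.           1.        ]] [0.66733779 0.04931075 0.38263733] [[-0.149 -0.951 -0.27 ]
 [-0.989  0.143  0.041]
 [-0.001  0.273 -0.962]]
bush [297.1 297.4]
grip [283.8 210.3]
boss [283.  259.1]
```

View pics/w1.png

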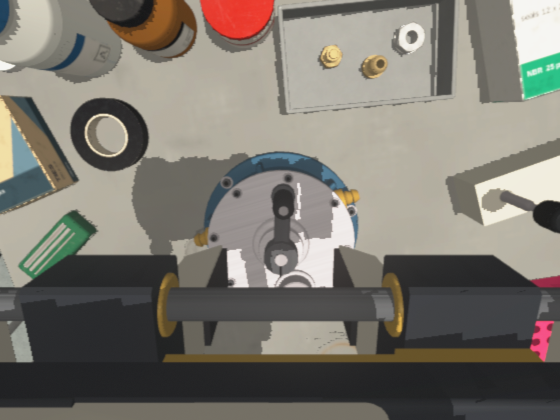

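The wrist view shows the grip top at about (285,210), against a prediction of (283.8,210.3), and the boss at (281,260), so the positions are confirmed. I'll go down and close on the grip.

```bash
python3 -m jog '[{"tx":0,"ty":0.07,"tz":0.9,"wx":0,"wy":0,"wz":0.1,"grip":45},{"tx":0,"ty":0,"tz":0.9,"wx":0,"wy":0,"wz":0,"grip":40},{"tx":0,"ty":0,"tz":0.9,"wx":0,"wy":0,"wz":0,"grip":40},{"tx":0,"ty":0,"tz":0.6,"wx":0,"wy":0,"wz":0,"grip":40},{"tx":0,"ty":0,"tz":0,"wx":0,"wy":0,"wz":0,"grip":40}]' 15
python3 -m jog '[{"tx":0,"ty":0,"tz":0,"wx":0,"wy":0,"wz":0,"grip":10},{"tx":0,"ty":0,"tz":0,"wx":0,"wy":0,"wz":0,"grip":10},{"tx":0,"ty":0,"tz":0,"wx":0,"wy":0,"wz":0,"grip":10},{"tx":0,"ty":0,"tz":0,"wx":0,"wy":0,"wz":0,"grip":10},{"tx":0,"ty":0,"tz":0,"wx":0,"wy":0,"wz":0,"grip":10}]' 15
python3 -c "
from h import *; rel([.5936,.0577,.112],-9)"
```

```text
time: 2.95
position: [0.5892, 0.0527, 0.1101]
tool_rot: [0.0, 0.997, -0.082, -0.004]
wrist_force: [0.3, -0.1, 0.4]
opening: 0.436
grasp_force: 0.0
time: 3.45
position: [0.5936, 0.0549, 0.1157]
tool_rot: [-0.001, 0.997, -0.081, 0.002]
wrist_force: [1.9, 4.4, 0.2]
opening: 0.175
grasp_force: 15.0
t 3.5 pos [0.5936 0.0549 0.1157] units [-0.011 -0.069  0.092] head -9.31 wz -0.06 tilt [ 0.0049  0.0017 -1.    ] F [1.9 4.4 0.2] op 16.1 gf 15.0 q [-0.04  0.59  1.5   0.    1.05  1.69]
```

The grip is held. I'll turn the crank counter-clockwise in 2.5° steps, with a check script after each step that stops the chain if the push climbs.

```bash
cat > chk.py <<'E'
import sys
from h import *
from plant import readout
lim=float(sys.argv[1]); o=readout.get_obs(); p=o["position"][:2]-[.5395,.0661]; a=np.arctan2(p[1],p[0])
t=np.array([-np.sin(a),np.cos(a)]); f=-o["wrist_force"][:2]@t; r=-o["wrist_force"][:2]@(p/np.hypot(*p))
print(f"t {o['time']:.2f} ang {np.degrees(a):.1f} R {1e3*np.hypot(*p):.1f} push_ccw {f:.1f} radial {r:.1f} z {o['position'][2]:.4f} gf {o['grasp_force']:.1f}",flush=True)
sys.exit(abs(f)>lim)
E
c="python3 chk.py 10"
python3 -m jog '[{"tx":0,"ty":-0.03,"tz":0,"wx":0,"wy":0,"wz":-0.25,"grip":10},{"tx":0,"ty":-0.03,"tz":0,"wx":0,"wy":0,"wz":-0.25,"grip":10}]' >/dev/null && $c &&
python3 -m jog '[{"tx":-0.001,"ty":-0.03,"tz":0,"wx":0,"wy":0,"wz":-0.25,"grip":10},{"tx":0,"ty":-0.03,"tz":0,"wx":0,"wy":0,"wz":-0.25,"grip":10}]' >/dev/null && $c &&
python3 -m jog '[{"tx":-0.001,"ty":-0.03,"tz":0,"wx":0,"wy":0,"wz":-0.25,"grip":10},{"tx":0,"ty":-0.03,"tz":0,"wx":0,"wy":0,"wz":-0.25,"grip":10}]' >/dev/null && $c &&
python3 -m jog '[{"tx":-0.001,"ty":-0.03,"tz":0,"wx":0,"wy":0,"wz":-0.25,"grip":10},{"tx":0,"ty":-0.03,"tz":0,"wx":0,"wy":0,"wz":-0.25,"grip":10}]' >/dev/null && $c &&
python3 -m jog '[{"tx":-0.001,"ty":-0.03,"tz":0,"wx":0,"wy":0,"wz":-0.25,"grip":10},{"tx":0,"ty":-0.03,"tz":0,"wx":0,"wy":0,"wz":-0.25,"grip":10}]' >/dev/null && $c &&
python3 -m jog '[{"tx":-0.001,"ty":-0.03,"tz":0,"wx":0,"wy":0,"wz":-0.25,"grip":10},{"tx":0,"ty":-0.03,"tz":0,"wx":0,"wy":0,"wz":-0.25,"grip":10}]' >/dev/null && $c
```

```text
t 3.65 ang -11.3 R 55.0 push_ccw 5.2 radial -1.0 z 0.1155 gf 15.0False
```

```bash
sed -i 's/sys.exit(.*/sys.exit(int(abs(f)>lim))/' chk.py
c="python3 chk.py 10"
python3 -m jog '[{"tx":-0.001,"ty":-0.03,"tz":0,"wx":0,"wy":0,"wz":-0.25,"grip":10},{"tx":0,"ty":-0.03,"tz":0,"wx":0,"wy":0,"wz":-0.25,"grip":10}]' >/dev/null && $c &&
python3 -m jog '[{"tx":-0.001,"ty":-0.03,"tz":0,"wx":0,"wy":0,"wz":-0.25,"grip":10},{"tx":0,"ty":-0.03,"tz":0,"wx":0,"wy":0,"wz":-0.25,"grip":10}]' >/dev/null && $c &&
python3 -m jog '[{"tx":-0.001,"ty":-0.03,"tz":0,"wx":0,"wy":0,"wz":-0.25,"grip":10},{"tx":0,"ty":-0.03,"tz":0,"wx":0,"wy":0,"wz":-0.25,"grip":10}]' >/dev/null && $c &&
python3 -m jog '[{"tx":-0.001,"ty":-0.03,"tz":0,"wx":0,"wy":0,"wz":-0.25,"grip":10},{"tx":0,"ty":-0.03,"tz":0,"wx":0,"wy":0,"wz":-0.25,"grip":10}]' >/dev/null && $c &&
python3 -m jog '[{"tx":-0.001,"ty":-0.03,"tz":0,"wx":0,"wy":0,"wz":-0.25,"grip":10},{"tx":0,"ty":-0.03,"tz":0,"wx":0,"wy":0,"wz":-0.25,"grip":10}]' >/dev/null && $c &&
python3 -m jog '[{"tx":-0.001,"ty":-0.03,"tz":0,"wx":0,"wy":0,"wz":-0.25,"grip":10},{"tx":0,"ty":-0.03,"tz":0,"wx":0,"wy":0,"wz":-0.25,"grip":10}]' >/dev/null && $c &&
python3 -m jog '[{"tx":-0.001,"ty":-0.03,"tz":0,"wx":0,"wy":0,"wz":-0.25,"grip":10},{"tx":0,"ty":-0.03,"tz":0,"wx":0,"wy":0,"wz":-0.25,"grip":10}]' >/dev/null && $c &&
python3 -m jog '[{"tx":-0.001,"ty":-0.03,"tz":0,"wx":0,"wy":0,"wz":-0.25,"grip":10},{"tx":0,"ty":-0.03,"tz":0,"wx":0,"wy":0,"wz":-0.25,"grip":10}]' >/dev/null && $c &&
python3 -m jog '[{"tx":-0.001,"ty":-0.03,"tz":0,"wx":0,"wy":0,"wz":-0.25,"grip":10},{"tx":0,"ty":-0.03,"tz":0,"wx":0,"wy":0,"wz":-0.25,"grip":10}]' >/dev/null && $c &&
python3 -m jog '[{"tx":-0.001,"ty":-0.03,"tz":0,"wx":0,"wy":0,"wz":-0.25,"grip":10},{"tx":0,"ty":-0.03,"tz":0,"wx":0,"wy":0,"wz":-0.25,"grip":10}]' >/dev/null && $c; python3 -c "
from h import *; rel([.5936,.0577,.112],-9)"
```

```text
t 3.85 ang -9.8 R 54.9 push_ccw 5.3 radial -0.6 z 0.1155 gf 15.0
t 4.05 ang -7.8 R 54.9 push_ccw 8.6 radial 0.0 z 0.1155 gf 15.0
t 4.25 ang -5.0 R 54.9 push_ccw 7.4 radial -2.8 z 0.1155 gf 15.0
t 4.45 ang -2.7 R 55.0 push_ccw 6.1 radial -3.0 z 0.1155 gf 15.0
t 4.65 ang 0.2 R 55.0 push_ccw 6.8 radial -4.4 z 0.1155 gf 15.0
t 4.85 ang 2.4 R 55.1 push_ccw 6.9 radial -5.5 z 0.1156 gf 15.0
t 5.05 ang 4.7 R 55.1 push_ccw 4.5 radial -5.0 z 0.1156 gf 15.0
t 5.25 ang 7.0 R 55.1 push_ccw 8.6 radial -5.4 z 0.1156 gf 15.0
t 5.45 ang 9.4 R 55.2 push_ccw 9.3 radial -5.9 z 0.1156 gf 15.0
t 5.65 ang 12.2 R 55.3 push_ccw 9.2 radial -7.7 z 0.1156 gf 15.0
t 5.7 pos [0.5935 0.0777 0.1156] units [-0.156  0.476  0.093] head 18.28 wz 5.46 tilt [ 0.009  -0.0029 -1.    ] F [ 9.5 -7.3  0.1] op 16.7 gf 15.0 q [ 0.    0.59  1.49 -0.    1.05  1.26]
```

The push is steady at 7–9 N. An inward pull is building up, so I'll ease it with a small outward shift and carry on.

```bash
c="python3 chk.py 12.5"
python3 -m jog '[{"tx":0.02,"ty":-0.03,"tz":0,"wx":0,"wy":0,"wz":-0.15,"grip":10},{"tx":0.02,"ty":-0.03,"tz":0,"wx":0,"wy":0,"wz":-0.15,"grip":10}]' >/dev/null && $c &&
python3 -m jog '[{"tx":0.02,"ty":-0.03,"tz":0,"wx":0,"wy":0,"wz":-0.15,"grip":10},{"tx":0.01,"ty":-0.03,"tz":0,"wx":0,"wy":0,"wz":-0.15,"grip":10}]' >/dev/null && $c &&
python3 -m jog '[{"tx":0,"ty":-0.03,"tz":0,"wx":0,"wy":0,"wz":-0.25,"grip":10},{"tx":0,"ty":-0.03,"tz":0,"wx":0,"wy":0,"wz":-0.25,"grip":10}]' >/dev/null && $c &&
python3 -m jog '[{"tx":0,"ty":-0.03,"tz":0,"wx":0,"wy":0,"wz":-0.25,"grip":10},{"tx":0,"ty":-0.03,"tz":0,"wx":0,"wy":0,"wz":-0.25,"grip":10}]' >/dev/null && $c &&
python3 -m jog '[{"tx":0,"ty":-0.03,"tz":0,"wx":0,"wy":0,"wz":-0.25,"grip":10},{"tx":0,"ty":-0.03,"tz":0,"wx":0,"wy":0,"wz":-0.25,"grip":10}]' >/dev/null && $c &&
python3 -m jog '[{"tx":0,"ty":-0.03,"tz":0,"wx":0,"wy":0,"wz":-0.25,"grip":10},{"tx":0,"ty":-0.03,"tz":0,"wx":0,"wy":0,"wz":-0.25,"grip":10}]' >/dev/null && $c &&
python3 -m jog '[{"tx":0,"ty":-0.03,"tz":0,"wx":0,"wy":0,"wz":-0.25,"grip":10},{"tx":0,"ty":-0.03,"tz":0,"wx":0,"wy":0,"wz":-0.25,"grip":10}]' >/dev/null && $c &&
python3 -m jog '[{"tx":0,"ty":-0.03,"tz":0,"wx":0,"wy":0,"wz":-0.25,"grip":10},{"tx":0,"ty":-0.03,"tz":0,"wx":0,"wy":0,"wz":-0.25,"grip":10}]' >/dev/null && $c &&
python3 -m jog '[{"tx":0,"ty":-0.03,"tz":0,"wx":0,"wy":0,"wz":-0.25,"grip":10},{"tx":0,"ty":-0.03,"tz":0,"wx":0,"wy":0,"wz":-0.25,"grip":10}]' >/dev/null && $c &&
python3 -m jog '[{"tx":0,"ty":-0.03,"tz":0,"wx":0,"wy":0,"wz":-0.25,"grip":10},{"tx":0,"ty":-0.03,"tz":0,"wx":0,"wy":0,"wz":-0.25,"grip":10}]' >/dev/null && $c; python3 -c "
from h import *; rel([.5936,.0577,.112],-9)"
```

```text
t 5.85 ang 14.5 R 55.6 push_ccw 10.6 radial -2.6 z 0.1155 gf 15.0
t 6.05 ang 17.2 R 56.0 push_ccw 9.2 radial 0.0 z 0.1155 gf 15.0
t 6.25 ang 19.6 R 56.0 push_ccw 10.6 radial -1.2 z 0.1155 gf 15.0
t 6.45 ang 22.1 R 56.1 push_ccw 6.5 radial -2.0 z 0.1155 gf 15.0
t 6.65 ang 24.4 R 56.1 push_ccw 11.1 radial -2.3 z 0.1155 gf 15.0
t 6.85 ang 27.1 R 56.2 push_ccw 7.2 radial -2.5 z 0.1155 gf 15.0
t 7.05 ang 29.4 R 56.3 push_ccw 9.3 radial -2.6 z 0.1156 gf 15.0
t 7.25 ang 31.7 R 56.4 push_ccw 12.1 radial -2.8 z 0.1156 gf 15.0
t 7.45 ang 34.3 R 56.5 push_ccw 10.5 radial -4.8 z 0.1156 gf 15.0
t 7.65 ang 36.6 R 56.6 push_ccw 10.8 radial -3.8 z 0.1156 gf 15.0
t 7.7 pos [0.5849 0.0998 0.1156] units [-0.532  0.934  0.095] head 41.29 wz 10.06 tilt [ 0.0091 -0.0025 -1.    ] F [ 9.5 -6.4 -0.3] op 16.5 gf 15.0 q [ 0.04  0.59  1.51 -0.    1.04  0.89]
```

```bash
c="python3 chk.py 14"
python3 -m jog '[{"tx":0.01,"ty":-0.03,"tz":0,"wx":0,"wy":0,"wz":-0.2,"grip":10},{"tx":0.01,"ty":-0.03,"tz":0,"wx":0,"wy":0,"wz":-0.2,"grip":10}]' >/dev/null && $c &&
python3 -m jog '[{"tx":0.01,"ty":-0.03,"tz":0,"wx":0,"wy":0,"wz":-0.2,"grip":10},{"tx":0.01,"ty":-0.03,"tz":0,"wx":0,"wy":0,"wz":-0.2,"grip":10}]' >/dev/null && $c &&
python3 -m jog '[{"tx":0,"ty":-0.03,"tz":0,"wx":0,"wy":0,"wz":-0.25,"grip":10},{"tx":0,"ty":-0.03,"tz":0,"wx":0,"wy":0,"wz":-0.25,"grip":10}]' >/dev/null && $c &&
python3 -m jog '[{"tx":0,"ty":-0.03,"tz":0,"wx":0,"wy":0,"wz":-0.25,"grip":10},{"tx":0,"ty":-0.03,"tz":0,"wx":0,"wy":0,"wz":-0.25,"grip":10}]' >/dev/null && $c &&
python3 -m jog '[{"tx":0,"ty":-0.03,"tz":0,"wx":0,"wy":0,"wz":-0.25,"grip":10},{"tx":0,"ty":-0.03,"tz":0,"wx":0,"wy":0,"wz":-0.25,"grip":10}]' >/dev/null && $c &&
python3 -m jog '[{"tx":0,"ty":-0.03,"tz":0,"wx":0,"wy":0,"wz":-0.25,"grip":10},{"tx":0,"ty":-0.03,"tz":0,"wx":0,"wy":0,"wz":-0.25,"grip":10}]' >/dev/null && $c &&
python3 -m jog '[{"tx":0,"ty":-0.03,"tz":0,"wx":0,"wy":0,"wz":-0.25,"grip":10},{"tx":0,"ty":-0.03,"tz":0,"wx":0,"wy":0,"wz":-0.25,"grip":10}]' >/dev/null && $c &&
python3 -m jog '[{"tx":0,"ty":-0.03,"tz":0,"wx":0,"wy":0,"wz":-0.25,"grip":10},{"tx":0,"ty":-0.03,"tz":0,"wx":0,"wy":0,"wz":-0.25,"grip":10}]' >/dev/null && $c &&
python3 -m jog '[{"tx":0,"ty":-0.03,"tz":0,"wx":0,"wy":0,"wz":-0.25,"grip":10},{"tx":0,"ty":-0.03,"tz":0,"wx":0,"wy":0,"wz":-0.25,"grip":10}]' >/dev/null && $c &&
python3 -m jog '[{"tx":0,"ty":-0.03,"tz":0,"wx":0,"wy":0,"wz":-0.25,"grip":10},{"tx":0,"ty":-0.03,"tz":0,"wx":0,"wy":0,"wz":-0.25,"grip":10}]' >/dev/null && $c; python3 -c "
from h import *; rel([.5936,.0577,.112],-9)"
```

```text
t 7.85 ang 39.2 R 56.8 push_ccw 9.4 radial -2.1 z 0.1156 gf 15.0
t 8.05 ang 43.1 R 57.2 push_ccw 7.1 radial 0.3 z 0.1154 gf 15.0
t 8.25 ang 44.8 R 57.3 push_ccw 10.1 radial -0.1 z 0.1155 gf 15.0
t 8.45 ang 46.0 R 57.2 push_ccw 15.6 radial 0.4 z 0.1155 gf 15.0
t 8.4 pos [0.5793 0.1073 0.1155] units [-0.725  1.067  0.096] head 50.28 wz 11.86 tilt [ 0.0089 -0.0033 -1.    ] F [ 11.  -11.2   2.1] op 16.4 gf 15.0 q [ 0.06  0.58  1.52 -0.    1.03  0.75]
```

At 43° the crank jumped ahead and the push fell off, then it climbed to 15.6 N at 46°, so this is the detent. I'll back off the command until there is no push, then let go.

```bash
c="python3 chk.py 30"
python3 -m jog '[{"tx":0,"ty":0.05,"tz":0,"wx":0,"wy":0,"wz":0,"grip":10},{"tx":0,"ty":0.05,"tz":0,"wx":0,"wy":0,"wz":0,"grip":10},{"tx":0,"ty":0,"tz":0,"wx":0,"wy":0,"wz":0,"grip":10}]' >/dev/null; $c
python3 -m jog '[{"tx":0,"ty":0.03,"tz":0,"wx":0,"wy":0,"wz":0,"grip":10},{"tx":0,"ty":0,"tz":0,"wx":0,"wy":0,"wz":0,"grip":10}]' >/dev/null; $c
```

```text
t 8.75 ang 44.6 R 57.2 push_ccw 2.7 radial -0.2 z 0.1154 gf 15.0
t 8.95 ang 44.2 R 57.3 push_ccw 1.3 radial 0.4 z 0.1154 gf 15.0
```

The push is now about 1 N. I'll open, rise and go over to the red pin.

```bash
python3 -m jog '[{"tx":0,"ty":0,"tz":0,"wx":0,"wy":0,"wz":0,"grip":45},{"tx":0,"ty":0,"tz":0,"wx":0,"wy":0,"wz":0,"grip":45},{"tx":0,"ty":0,"tz":0,"wx":0,"wy":0,"wz":0,"grip":45},{"tx":0,"ty":0,"tz":-0.6,"wx":0,"wy":0,"wz":0,"grip":45},{"tx":0,"ty":0,"tz":-1,"wx":0,"wy":0,"wz":0,"grip":45}]' >/dev/null; python3 chk.py 30
python3 -m jog '[{"tx":0,"ty":0,"tz":-0.9,"wx":0,"wy":0,"wz":0,"grip":45},{"tx":-0.82,"ty":0.63,"tz":0,"wx":0,"wy":0,"wz":0,"grip":45},{"tx":-0.82,"ty":0.63,"tz":0,"wx":0,"wy":0,"wz":0,"grip":45},{"tx":-0.82,"ty":0.63,"tz":0,"wx":0,"wy":0,"wz":0,"grip":45},{"tx":-0.82,"ty":0.63,"tz":0,"wx":0,"wy":0,"wz":0,"grip":45}]' >/dev/null
python3 -m jog '[{"tx":-0.82,"ty":0.63,"tz":0,"wx":0,"wy":0,"wz":0,"grip":45},{"tx":-0.82,"ty":0.63,"tz":0,"wx":0,"wy":0,"wz":0,"grip":45},{"tx":-0.82,"ty":0.63,"tz":0,"wx":0,"wy":0,"wz":0,"grip":45},{"tx":-0.82,"ty":0.63,"tz":0,"wx":0,"wy":0,"wz":0,"grip":45},{"tx":0,"ty":0,"tz":0,"wx":0,"wy":0,"wz":0,"grip":45}]' >/dev/null
python3 - <<'E'
from h import *; import cv2
from plant import vision
rel([.567,-.2237,.096])
d=vision.get_image("wrist"); np.savez("pics/w2.npz",**d)
t=vision.get_image("top"); np.savez("pics/t2.npz",**t)
a=cv2.resize(t["pixels"][150:280,140:270],None,fx=3,fy=3,interpolation=cv2.INTER_CUBIC)
b=cv2.resize(d["pixels"],None,fx=.72,fy=.72,interpolation=cv2.INTER_AREA)
im=np.zeros((400,800,3),np.uint8); im[:390,:390]=a; im[:b.shape[0],395:395+b.shape[1]]=b[:, :405]
cv2.imwrite("pics/m2.png",im[:,:,::-1])
for n,p in dict(red=[.567,-.2237,.1],black=[.5528,-.1535,.124]).items():
    c=d["K"]@rq(d["orientation"]).inv().apply(np.array(p)-d["xyz"]); print(n,(c[:2]/c[2]).round(1))
E
```

```text
t 9.45 ang 46.3 R 55.3 push_ccw -0.1 radial 0.6 z 0.1753 gf 0.0
t 10.4 pos [ 0.5657 -0.2294  0.2129] units [ 0.134 -0.066  2.924] head 49.91 wz None tilt [-9.0e-04 -1.4e-03 -1.0e+00] F [ 0.2 -0.   0.3] op 45.1 gf 0.0 q [-0.51  0.52  1.32 -0.    1.29  0.19]
red [275.5 204.7]
black [184.5 145.8]
```

View pics/m2.png

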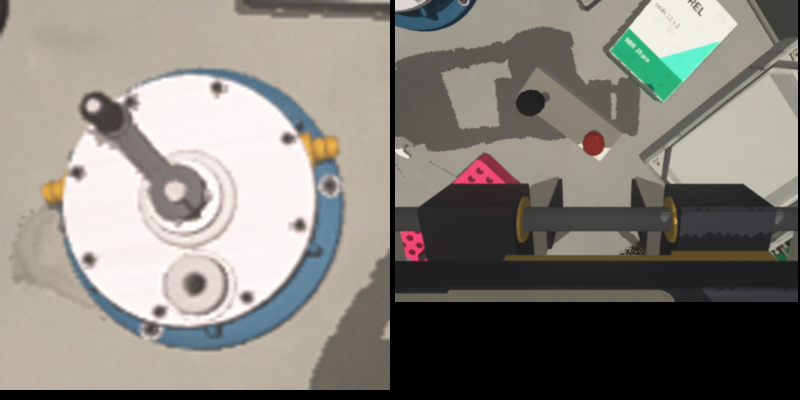

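The top view shows the grip at about (172,186) and the boss at (198,213). In the wrist view the red blob is at about (276,199) and the black at (189,143). I'll work out the red pin's place from the blob, since its visible centre lies below the top.

Run:
```python
from h import *; import cv2
d=np.load("pics/w2.npz"); t=np.load("pics/t2.npz")
p=d["pixels"].astype(int); m=((p[:,:,0]>2.2*p[:,:,1])&(p[:,:,0]>2.2*p[:,:,2])&(p[:,:,0]>60)).astype(np.uint8)
n,l,s,c=cv2.connectedComponentsWithStats(m)
for i in range(1,n):
    if s[i,4]>150: print(s[i],c[i].round(1))
def pred(x,y,z0,z1):
    a=np.linspace(0,2*np.pi,40); q=np.array([[x+.011*np.cos(k),y+.011*np.sin(k),z] for z in (z0,z1) for k in a])
    u=(d["K"]@rq(d["orientation"]).inv().apply(q-d["xyz"]).T); u=(u[:2]/u[2]).T.astype(np.float32)
    M=cv2.moments(cv2.convexHull(u)); return np.array([M["m10"],M["m01"]])/M["m00"],u.min(0),u.max(0)
print(pred(.567,-.2237,.074,.1)); print(pred(.564,-.2237,.074,.1)[0],pred(.567,-.2207,.074,.1)[0])
g=atz(t,(171.7,185.7),.126);b=atz(t,(198.3,213.3),.09);print(g,b,np.degrees(np.arctan2(*(g-b)[1::-1])),np.hypot(*(g-b)[:2]), "bush",atz(t,(204.7,244.4),.072))
```

```text
[262 183  28  32 716] [275.5 198.7]
(array([275.62408377, 201.07022725]), array([260.17047, 182.3529 ], dtype=float32), array([290.7528 , 219.31575], dtype=float32))
[272.56492813 203.54747977] [273.0177241  198.11195712]
[0.57912588 0.10279049 0.126     ] [0.53919282 0.06744976 0.09      ] 41.50880513182846 0.05332556957496102 bush [0.4895034  0.06002193 0.072     ]
```

The measurement holds to within 2 mm. I'll go down and grip the red knob high, with TCP z about 0.097, so the tips stay clear of the bush later.

```bash
python3 -m jog '[{"tx":0.14,"ty":-0.07,"tz":0.9,"wx":0,"wy":0,"wz":0,"grip":45},{"tx":0,"ty":0,"tz":0.7,"wx":0,"wy":0,"wz":0,"grip":45},{"tx":0,"ty":0,"tz":0.4,"wx":0,"wy":0,"wz":0,"grip":45},{"tx":0,"ty":0,"tz":0,"wx":0,"wy":0,"wz":0,"grip":45},{"tx":0,"ty":0,"tz":0,"wx":0,"wy":0,"wz":0,"grip":45}]' >/dev/null
python3 -c "
from h import *; rel([.5672,-.2232,.097])"
```

```text
t 11.1 pos [ 0.5684 -0.2173  0.1342] units [-0.134  0.071  0.931] head 50.27 wz None tilt [ 2.e-04  1.e-04 -1.e+00] F [0.1 0.1 0.3] op 44.8 gf 0.0 q [-0.49  0.59  1.43  0.    1.11  0.2 ]
```

```bash
python3 -m jog '[{"tx":-0.13,"ty":0.07,"tz":0.3,"wx":0,"wy":0,"wz":0,"grip":45},{"tx":0,"ty":0,"tz":0.33,"wx":0,"wy":0,"wz":0,"grip":45},{"tx":0,"ty":0,"tz":0.3,"wx":0,"wy":0,"wz":0,"grip":45},{"tx":0,"ty":0,"tz":0,"wx":0,"wy":0,"wz":0,"grip":45},{"tx":0,"ty":0,"tz":0,"wx":0,"wy":0,"wz":0,"grip":45}]' >/dev/null
python3 -c "
from h import *; rel([.5672,-.2232,.097])"
python3 -m jog '[{"tx":0,"ty":0,"tz":0,"wx":0,"wy":0,"wz":0,"grip":45},{"tx":0,"ty":0,"tz":0,"wx":0,"wy":0,"wz":0,"grip":15},{"tx":0,"ty":0,"tz":0,"wx":0,"wy":0,"wz":0,"grip":15},{"tx":0,"ty":0,"tz":0,"wx":0,"wy":0,"wz":0,"grip":15},{"tx":0,"ty":0,"tz":0,"wx":0,"wy":0,"wz":0,"grip":15}]' 35 >/dev/null
python3 -c "
from h import *; rel([.5672,-.2232,.097])"
```

```text
t 11.6 pos [ 0.5667 -0.2241  0.096 ] units [ 0.026 -0.005 -0.025] head 50.18 wz None tilt [-9.e-04  4.e-04 -1.e+00] F [ 0.6 -0.3 -0.6] op 44.7 gf 0.0 q [-0.5   0.64  1.47 -0.    1.04  0.19]
t 12.1 pos [ 0.5669 -0.2242  0.0967] units [ 0.024 -0.011 -0.006] head 50.19 wz None tilt [ 3.e-04 -2.e-04 -1.e+00] F [0.2 0.3 1.3] op 20.8 gf 35.0 q [-0.5   0.64  1.47 -0.    1.04  0.19]
```

```bash
python3 -m jog '[{"tx":0,"ty":0,"tz":-0.4,"wx":0,"wy":0,"wz":0,"grip":15},{"tx":0,"ty":0,"tz":-0.7,"wx":0,"wy":0,"wz":0,"grip":15},{"tx":0,"ty":0,"tz":-0.9,"wx":0,"wy":0,"wz":0,"grip":15},{"tx":0,"ty":0,"tz":-0.9,"wx":0,"wy":0,"wz":0,"grip":15},{"tx":0,"ty":0,"tz":-0.7,"wx":0,"wy":0,"wz":0,"grip":15}]' >/dev/null
python3 -m jog '[{"tx":0,"ty":0,"tz":0,"wx":0,"wy":0,"wz":1,"grip":15},{"tx":0,"ty":0,"tz":0,"wx":0,"wy":0,"wz":1,"grip":15},{"tx":0,"ty":0,"tz":0,"wx":0,"wy":0,"wz":1,"grip":15},{"tx":0,"ty":0,"tz":0,"wx":0,"wy":0,"wz":1,"grip":15},{"tx":0,"ty":0,"tz":0,"wx":0,"wy":0,"wz":0,"grip":15}]' >/dev/null
python3 -c "
from h import *; rel([.4902,.0596,.18])"
```

```text
t 13.1 pos [ 0.5667 -0.2241  0.2404] units [ 1.908 -7.094  1.511] head 30.15 wz None tilt [-3.e-04  0.e+00 -1.e+00] F [ 0.1 -0.6 -1.3] op 20.7 gf 35.0 q [-0.5   0.5   1.28 -0.    1.35  0.54]
```

```bash
python3 -m jog '[{"tx":0.24,"ty":-0.887,"tz":0,"wx":0,"wy":0,"wz":0,"grip":15},{"tx":0.24,"ty":-0.887,"tz":0,"wx":0,"wy":0,"wz":0,"grip":15},{"tx":0.24,"ty":-0.887,"tz":0,"wx":0,"wy":0,"wz":0,"grip":15},{"tx":0.24,"ty":-0.887,"tz":0,"wx":0,"wy":0,"wz":0,"grip":15},{"tx":0.24,"ty":-0.887,"tz":0,"wx":0,"wy":0,"wz":0,"grip":15}]' >/dev/null
python3 -m jog '[{"tx":0.24,"ty":-0.887,"tz":0,"wx":0,"wy":0,"wz":0,"grip":15},{"tx":0.24,"ty":-0.887,"tz":0,"wx":0,"wy":0,"wz":0,"grip":15},{"tx":0.23,"ty":-0.885,"tz":0,"wx":0,"wy":0,"wz":0,"grip":15},{"tx":0,"ty":0,"tz":0.8,"wx":0,"wy":0,"wz":0,"grip":15},{"tx":0,"ty":0,"tz":0.7,"wx":0,"wy":0,"wz":0,"grip":15}]' >/dev/null
python3 -m jog '[{"tx":0,"ty":0,"tz":0.1,"wx":0,"wy":0,"wz":0,"grip":15},{"tx":0,"ty":0,"tz":0,"wx":0,"wy":0,"wz":0,"grip":15},{"tx":0,"ty":0,"tz":0,"wx":0,"wy":0,"wz":0,"grip":15},{"tx":0,"ty":0,"tz":0,"wx":0,"wy":0,"wz":0,"grip":15},{"tx":0,"ty":0,"tz":0,"wx":0,"wy":0,"wz":0,"grip":15}]' >/dev/null
python3 - <<'E'
from h import *; import cv2
from plant import vision
rel([.4902,.0596,.175])
d=vision.get_image("wrist"); np.savez("pics/w3.npz",**d)
s=vision.get_image("side"); np.savez("pics/s3.npz",**s)
a=cv2.resize(s["pixels"][120:250,210:340],None,fx=4,fy=4,interpolation=cv2.INTER_CUBIC)
b=d["pixels"][160:420,150:425]
im=np.zeros((520,800,3),np.uint8); im[:,:520]=a; im[:260,522:522+275]=b
cv2.imwrite("pics/m3.png",im[:,:,::-1])
from plant import readout
o=readout.get_obs();ft=o["position"]+rq(o["tool_rot"]).apply([0,0,.0887])
for n,c in (("w",d),("s",s)):
  for p in ([.4902,.0596,.072],ft):
    u=c["K"]@rq(c["orientation"]).inv().apply(np.array(p)-c["xyz"]); print(n,(u[:2]/u[2]).round(1))
E
```

```text
t 14.6 pos [0.4908 0.0593 0.1775] units [-0.009 -0.014  0.062] head 30.18 wz None tilt [ 1.9e-03 -1.0e-04 -1.0e+00] F [ 0.4 -0.3 -1. ] op 20.9 gf 35.0 q [-0.03  0.35  1.71 -0.    1.07  1.01]
w [278.3 215.9]
w [278.9 222.7]
s [246.  195.5]
s [245.9 187.9]
```

View pics/m3.png

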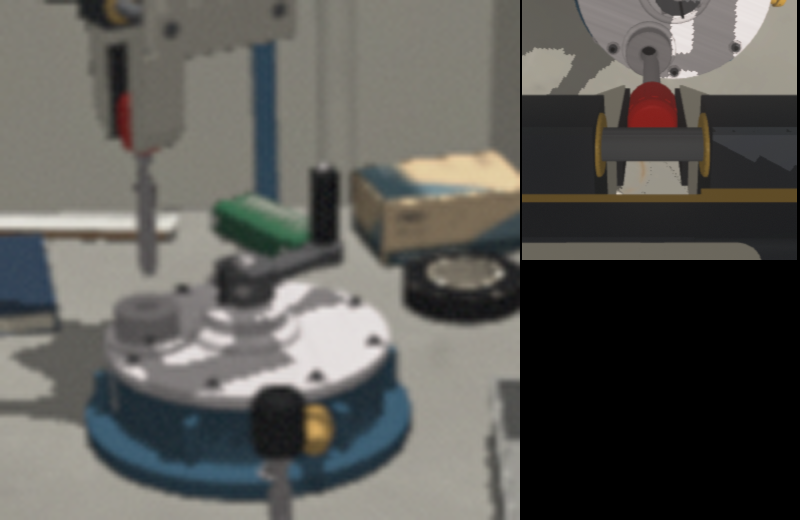

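Side view: the foot is at about (247.2,188.1) and the bore at (246.5,195). Wrist view: the foot shows just below the bore at about (278,212). I'll enlarge both for the fine offset.

Run:
```python
from h import *; import cv2
d=np.load("pics/w3.npz")["pixels"];s=np.load("pics/s3.npz")["pixels"]
a=cv2.resize(s[170:210,226:266],None,fx=10,fy=10,interpolation=cv2.INTER_CUBIC)
b=cv2.resize(d[190:250,250:310],None,fx=400/60,fy=400/60,interpolation=cv2.INTER_CUBIC)
im=cv2.convertScaleAbs(np.hstack([a,b]),alpha=1.4,beta=10)
cv2.imwrite("pics/m4.png",im[:,:,::-1])
```

```text
(no output)
```

View pics/m4.png

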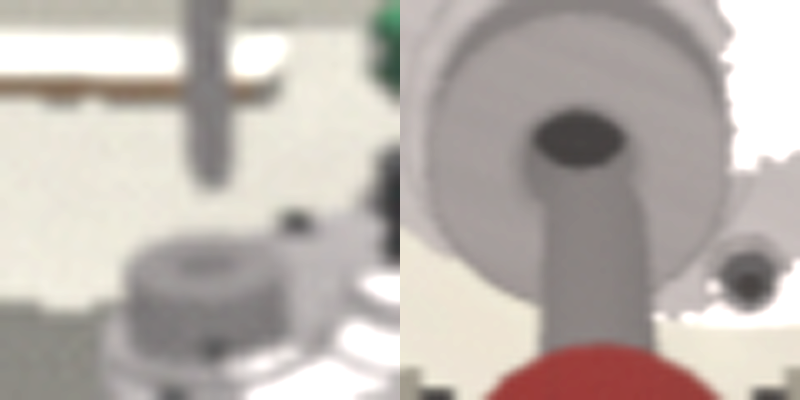

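In the enlargement the foot axis is about 1.5–2 mm off the bore, towards +x and -y. I'll shift by about (-1.5,+1.0) mm and go down with a force guard.

```bash
cat > dn.py <<'E'
import sys
from h import *
from plant import readout
o=readout.get_obs(); F=o["wrist_force"]; r=rq(o["tool_rot"])
print(f"t {o['time']:.2f} xy {o['position'][:2].round(4)} foot {1e3*(o['position'][2]-.0887):.1f} F {F.round(1)} Ftool {r.inv().apply(F).round(1)} M {o['torque'].round(2)} op {o['opening']*91.8:.1f}",flush=True)
sys.exit(int(F[2]>float(sys.argv[1]) or np.hypot(F[0],F[1])>8))
E
c="python3 dn.py 8"
python3 -m jog '[{"tx":-0.02,"ty":-0.04,"tz":0.15,"wx":0,"wy":0,"wz":0,"grip":15},{"tx":0,"ty":0,"tz":0.15,"wx":0,"wy":0,"wz":0,"grip":15},{"tx":0,"ty":0,"tz":0,"wx":0,"wy":0,"wz":0,"grip":15},{"tx":0,"ty":0,"tz":0,"wx":0,"wy":0,"wz":0,"grip":15}]' >/dev/null && $c &&
python3 -m jog '[{"tx":0,"ty":0,"tz":0.05,"wx":0,"wy":0,"wz":0,"grip":15},{"tx":0,"ty":0,"tz":0.05,"wx":0,"wy":0,"wz":0,"grip":15},{"tx":0,"ty":0,"tz":0,"wx":0,"wy":0,"wz":0,"grip":15}]' >/dev/null && $c &&
python3 -m jog '[{"tx":0,"ty":0,"tz":0.05,"wx":0,"wy":0,"wz":0,"grip":15},{"tx":0,"ty":0,"tz":0.05,"wx":0,"wy":0,"wz":0,"grip":15},{"tx":0,"ty":0,"tz":0,"wx":0,"wy":0,"wz":0,"grip":15}]' >/dev/null && $c &&
python3 -m jog '[{"tx":0,"ty":0,"tz":0.05,"wx":0,"wy":0,"wz":0,"grip":15},{"tx":0,"ty":0,"tz":0.05,"wx":0,"wy":0,"wz":0,"grip":15},{"tx":0,"ty":0,"tz":0,"wx":0,"wy":0,"wz":0,"grip":15}]' >/dev/null && $c
```

```text
t 15.05 xy [0.4885 0.0605] foot 75.4 F [-0.5  0.1 -0.5] Ftool [-0.4 -0.3  0.5] M [-0.04 -0.08  0.03] op 20.6
t 15.35 xy [0.4886 0.0605] foot 71.5 F [-0.6  0.5 -0.8] Ftool [-0.3 -0.7  0.8] M [ 0.01  0.   -0.01] op 21.2
t 15.65 xy [0.4886 0.0605] foot 67.5 F [ 0.1  0.4 -0.7] Ftool [ 0.3 -0.3  0.7] M [ 0.02 -0.   -0.02] op 20.8
t 15.95 xy [0.4885 0.0605] foot 63.5 F [0.3 0.1 0.2] Ftool [ 0.3  0.1 -0.2] M [ 0.01 -0.    0.02] op 20.9
```

The foot is in the bore with no contact force. Next I'll pass the plunger, allowing up to about 14 N.

```bash
c="python3 dn.py 14"
python3 -m jog '[{"tx":0,"ty":0,"tz":0.05,"wx":0,"wy":0,"wz":0,"grip":15},{"tx":0,"ty":0,"tz":0.05,"wx":0,"wy":0,"wz":0,"grip":15},{"tx":0,"ty":0,"tz":0,"wx":0,"wy":0,"wz":0,"grip":15}]' >/dev/null && $c &&
python3 -m jog '[{"tx":0,"ty":0,"tz":0.05,"wx":0,"wy":0,"wz":0,"grip":15},{"tx":0,"ty":0,"tz":0.05,"wx":0,"wy":0,"wz":0,"grip":15},{"tx":0,"ty":0,"tz":0,"wx":0,"wy":0,"wz":0,"grip":15}]' >/dev/null && $c &&
python3 -m jog '[{"tx":0,"ty":0,"tz":0.05,"wx":0,"wy":0,"wz":0,"grip":15},{"tx":0,"ty":0,"tz":0.05,"wx":0,"wy":0,"wz":0,"grip":15},{"tx":0,"ty":0,"tz":0,"wx":0,"wy":0,"wz":0,"grip":15}]' >/dev/null && $c &&
python3 -m jog '[{"tx":0,"ty":0,"tz":0.05,"wx":0,"wy":0,"wz":0,"grip":15},{"tx":0,"ty":0,"tz":0.05,"wx":0,"wy":0,"wz":0,"grip":15},{"tx":0,"ty":0,"tz":0,"wx":0,"wy":0,"wz":0,"grip":15}]' >/dev/null && $c &&
python3 -m jog '[{"tx":0,"ty":0,"tz":0.05,"wx":0,"wy":0,"wz":0,"grip":15},{"tx":0,"ty":0,"tz":0.05,"wx":0,"wy":0,"wz":0,"grip":15},{"tx":0,"ty":0,"tz":0,"wx":0,"wy":0,"wz":0,"grip":15}]' >/dev/null && $c &&
python3 -m jog '[{"tx":0,"ty":0,"tz":0.05,"wx":0,"wy":0,"wz":0,"grip":15},{"tx":0,"ty":0,"tz":0.05,"wx":0,"wy":0,"wz":0,"grip":15},{"tx":0,"ty":0,"tz":0,"wx":0,"wy":0,"wz":0,"grip":15}]' >/dev/null && $c
```

```text
t 16.25 xy [0.4885 0.0605] foot 59.5 F [-0.1 -0.2 -0.8] Ftool [-0.2  0.1  0.8] M [-0.03  0.06 -0.05] op 20.8
t 16.55 xy [0.4884 0.0605] foot 55.5 F [-1.2 -0.4 -0.7] Ftool [-1.2 -0.3  0.7] M [-0.1   0.17  0.  ] op 21.0
t 16.85 xy [0.4886 0.0604] foot 51.6 F [-0.9 -0.8  0.8] Ftool [-1.2  0.3 -0.8] M [-0.07  0.22 -0.03] op 21.0
t 17.15 xy [0.4885 0.0604] foot 47.4 F [-0.8 -1.4 -0.8] Ftool [-1.4  0.8  0.8] M [-0.21  0.17  0.04] op 20.7
t 17.45 xy [0.4884 0.0605] foot 43.3 F [-0.9 -0.8 -0.6] Ftool [-1.2  0.3  0.6] M [-0.13  0.22 -0.  ] op 20.7
t 17.75 xy [0.4884 0.0605] foot 39.3 F [-1.4  0.2 -1. ] Ftool [-1.1 -0.9  1.1] M [-0.13  0.31 -0.  ] op 21.1
```

No axial load yet and no drift, with the foot at the collar level. I'll use smaller steps here.

```bash
c="python3 dn.py 13"
python3 -m jog '[{"tx":0,"ty":0,"tz":0.05,"wx":0,"wy":0,"wz":0,"grip":15},{"tx":0,"ty":0,"tz":0,"wx":0,"wy":0,"wz":0,"grip":15}]' >/dev/null && $c &&
python3 -m jog '[{"tx":0,"ty":0,"tz":0.05,"wx":0,"wy":0,"wz":0,"grip":15},{"tx":0,"ty":0,"tz":0,"wx":0,"wy":0,"wz":0,"grip":15}]' >/dev/null && $c &&
python3 -m jog '[{"tx":0,"ty":0,"tz":0.05,"wx":0,"wy":0,"wz":0,"grip":15},{"tx":0,"ty":0,"tz":0,"wx":0,"wy":0,"wz":0,"grip":15}]' >/dev/null && $c &&
python3 -m jog '[{"tx":0,"ty":0,"tz":0.05,"wx":0,"wy":0,"wz":0,"grip":15},{"tx":0,"ty":0,"tz":0,"wx":0,"wy":0,"wz":0,"grip":15}]' >/dev/null && $c &&
python3 -m jog '[{"tx":0,"ty":0,"tz":0.05,"wx":0,"wy":0,"wz":0,"grip":15},{"tx":0,"ty":0,"tz":0,"wx":0,"wy":0,"wz":0,"grip":15}]' >/dev/null && $c
```

```text
t 17.95 xy [0.4884 0.0605] foot 37.3 F [-1.4 -0.  -0.2] Ftool [-1.2 -0.7  0.2] M [-0.08  0.31 -0.04] op 20.7
t 18.15 xy [0.4884 0.0605] foot 35.4 F [-1.4 -1.3 -0.7] Ftool [-1.8  0.4  0.7] M [-0.16  0.38 -0.03] op 20.7
t 18.35 xy [0.4884 0.0605] foot 33.4 F [-1.6  0.  -0.2] Ftool [-1.4 -0.8  0.2] M [-0.15  0.39 -0.03] op 21.2
t 18.55 xy [0.4884 0.0604] foot 31.4 F [-0.9 -0.8 -1.7] Ftool [-1.1  0.2  1.7] M [-0.19  0.45  0.02] op 20.8
t 18.75 xy [0.4884 0.0605] foot 29.4 F [-2.6 -0.8 -2. ] Ftool [-2.7 -0.6  2. ] M [-0.21  0.43  0.01] op 21.0
```

The foot is nominally past the collar with no axial load, but the moment is growing. I'll look before going on.

Run:
```python
from h import *; import cv2
from plant import vision
d=vision.get_image("wrist"); s=vision.get_image("side")
a=cv2.resize(s["pixels"][145:235,215:305],None,fx=4.4,fy=4.4,interpolation=cv2.INTER_CUBIC)
b=cv2.resize(d["pixels"][190:290,230:330],None,fx=3.96,fy=3.96,interpolation=cv2.INTER_CUBIC)
im=cv2.convertScaleAbs(np.hstack([a,b]),alpha=1.3,beta=10)
cv2.imwrite("pics/m5.png",im[:,:,::-1])
```

```text
(no output)
```

View pics/m5.png

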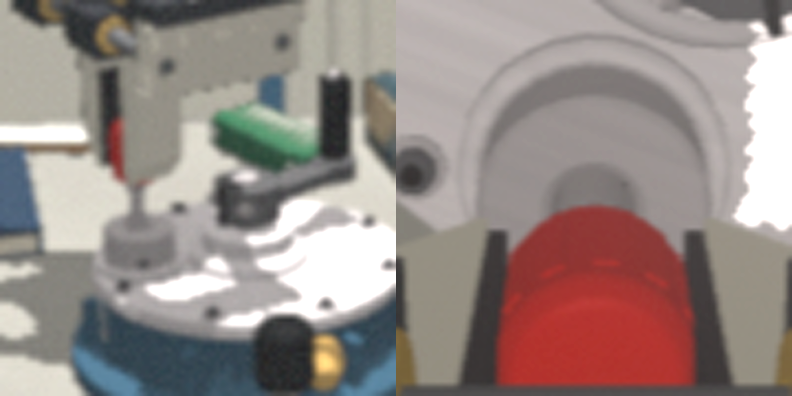

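The pin stands in the bush, with about 20 mm left under the knob, so it has gone through the collar. I'll ease it slightly sideways and continue down.

```bash
c="python3 dn.py 14"
python3 -m jog '[{"tx":-0.015,"ty":-0.005,"tz":0.05,"wx":0,"wy":0,"wz":0,"grip":15},{"tx":0,"ty":0,"tz":0.05,"wx":0,"wy":0,"wz":0,"grip":15},{"tx":0,"ty":0,"tz":0,"wx":0,"wy":0,"wz":0,"grip":15}]' >/dev/null && $c &&
python3 -m jog '[{"tx":0,"ty":0,"tz":0.05,"wx":0,"wy":0,"wz":0,"grip":15},{"tx":0,"ty":0,"tz":0.05,"wx":0,"wy":0,"wz":0,"grip":15},{"tx":0,"ty":0,"tz":0,"wx":0,"wy":0,"wz":0,"grip":15}]' >/dev/null && $c &&
python3 -m jog '[{"tx":0,"ty":0,"tz":0.05,"wx":0,"wy":0,"wz":0,"grip":15},{"tx":0,"ty":0,"tz":0.05,"wx":0,"wy":0,"wz":0,"grip":15},{"tx":0,"ty":0,"tz":0,"wx":0,"wy":0,"wz":0,"grip":15}]' >/dev/null && $c &&
python3 -m jog '[{"tx":0,"ty":0,"tz":0.05,"wx":0,"wy":0,"wz":0,"grip":15},{"tx":0,"ty":0,"tz":0.05,"wx":0,"wy":0,"wz":0,"grip":15},{"tx":0,"ty":0,"tz":0,"wx":0,"wy":0,"wz":0,"grip":15}]' >/dev/null && $c &&
python3 -m jog '[{"tx":0,"ty":0,"tz":0.05,"wx":0,"wy":0,"wz":0,"grip":15},{"tx":0,"ty":0,"tz":0,"wx":0,"wy":0,"wz":0,"grip":15}]' >/dev/null && $c &&
python3 -m jog '[{"tx":0,"ty":0,"tz":0.05,"wx":0,"wy":0,"wz":0,"grip":15},{"tx":0,"ty":0,"tz":0,"wx":0,"wy":0,"wz":0,"grip":15}]' >/dev/null && $c
```

```text
t 19.15 xy [0.4881 0.0603] foot 25.5 F [-1.7 -1.7 -1.3] Ftool [-2.3  0.6  1.3] M [-0.19  0.3   0.  ] op 20.9
t 19.45 xy [0.4879 0.0603] foot 21.4 F [-2.1 -0.6 -1.6] Ftool [-2.1 -0.5  1.6] M [-0.2   0.34 -0.04] op 21.0
t 19.75 xy [0.4878 0.0604] foot 17.2 F [-1.6 -0.9 -1.8] Ftool [-1.8 -0.   1.8] M [-0.2   0.38  0.03] op 21.3
t 20.05 xy [0.488  0.0604] foot 13.2 F [-2.4 -0.  -3.1] Ftool [-2.  -1.2  3.1] M [-0.13  0.39 -0.02] op 20.6
t 20.25 xy [0.488  0.0604] foot 11.3 F [-1.6  0.  -3.1] Ftool [-1.4 -0.9  3.1] M [-0.07  0.26  0.01] op 20.5
t 20.45 xy [0.4883 0.0604] foot 9.6 F [-1.2 -0.7 -2. ] Ftool [-1.3  0.   2. ] M [-0.03  0.21  0.02] op 21.1
```

```bash
c="python3 dn.py 9"
python3 -m jog '[{"tx":0,"ty":0,"tz":0.03,"wx":0,"wy":0,"wz":0,"grip":15},{"tx":0,"ty":0,"tz":0,"wx":0,"wy":0,"wz":0,"grip":15}]' >/dev/null && $c &&
python3 -m jog '[{"tx":0,"ty":0,"tz":0.03,"wx":0,"wy":0,"wz":0,"grip":15},{"tx":0,"ty":0,"tz":0,"wx":0,"wy":0,"wz":0,"grip":15}]' >/dev/null && $c &&
python3 -m jog '[{"tx":0,"ty":0,"tz":0.03,"wx":0,"wy":0,"wz":0,"grip":15},{"tx":0,"ty":0,"tz":0,"wx":0,"wy":0,"wz":0,"grip":15}]' >/dev/null && $c &&
python3 -m jog '[{"tx":0,"ty":0,"tz":0.03,"wx":0,"wy":0,"wz":0,"grip":15},{"tx":0,"ty":0,"tz":0,"wx":0,"wy":0,"wz":0,"grip":15}]' >/dev/null && $c &&
python3 -m jog '[{"tx":0,"ty":0,"tz":0.03,"wx":0,"wy":0,"wz":0,"grip":15},{"tx":0,"ty":0,"tz":0,"wx":0,"wy":0,"wz":0,"grip":15}]' >/dev/null && $c &&
python3 -m jog '[{"tx":0,"ty":0,"tz":0.03,"wx":0,"wy":0,"wz":0,"grip":15},{"tx":0,"ty":0,"tz":0,"wx":0,"wy":0,"wz":0,"grip":15}]' >/dev/null && $c
```

```text
t 20.65 xy [0.4883 0.0604] foot 8.6 F [-1.3 -0.1 -1.5] Ftool [-1.2 -0.6  1.5] M [0.02 0.08 0.05] op 20.9
t 20.85 xy [0.4882 0.0603] foot 7.4 F [ 0.2  0.2 -1.3] Ftool [ 0.3 -0.   1.3] M [-0.03  0.05  0.01] op 20.9
t 21.05 xy [0.4882 0.0604] foot 6.1 F [-0.5 -0.3 -1.3] Ftool [-0.6 -0.   1.3] M [-0.06  0.03  0.03] op 20.7
t 21.25 xy [0.4883 0.0604] foot 6.0 F [-4.3  0.7  9.6] Ftool [-3.3 -2.8 -9.6] M [-0.01  0.55 -0.02] op 20.9
```

It stopped at foot z 6.0 mm with a sharp 9.6 N contact, so the knob is on the bush. I'll unload, release and retreat.

```bash
python3 -m jog '[{"tx":0,"ty":0,"tz":-0.02,"wx":0,"wy":0,"wz":0,"grip":15},{"tx":0,"ty":0,"tz":0,"wx":0,"wy":0,"wz":0,"grip":15},{"tx":0,"ty":0,"tz":0,"wx":0,"wy":0,"wz":0,"grip":40},{"tx":0,"ty":0,"tz":0,"wx":0,"wy":0,"wz":0,"grip":40},{"tx":0,"ty":0,"tz":0,"wx":0,"wy":0,"wz":0,"grip":40}]' >/dev/null; python3 dn.py 30
python3 -m jog '[{"tx":0,"ty":0,"tz":-0.3,"wx":0,"wy":0,"wz":0,"grip":40},{"tx":0,"ty":0,"tz":-0.8,"wx":0,"wy":0,"wz":0,"grip":40},{"tx":0,"ty":0,"tz":-0.9,"wx":0,"wy":0,"wz":0,"grip":40},{"tx":0,"ty":0,"tz":-0.9,"wx":0,"wy":0,"wz":0,"grip":40},{"tx":0,"ty":0,"tz":0,"wx":0,"wy":0,"wz":0,"grip":40}]' >/dev/null; python3 dn.py 30
python3 - <<'E'
from h import *; import cv2
from plant import vision
d=vision.get_image("wrist"); s=vision.get_image("side")
a=cv2.resize(s["pixels"][160:250,215:305],None,fx=4.4,fy=4.4,interpolation=cv2.INTER_CUBIC)
b=cv2.resize(d["pixels"][140:300,200:360],None,fx=2.475,fy=2.475,interpolation=cv2.INTER_CUBIC)
cv2.imwrite("pics/m6.png",cv2.convertScaleAbs(np.hstack([a,b]),alpha=1.2,beta=10)[:,:,::-1])
E
```

```text
t 21.75 xy [0.4882 0.0604] foot 5.7 F [-0.4 -0.8 -0.6] Ftool [-0.8  0.5  0.6] M [ 0.02  0.02 -0.03] op 38.3
t 22.25 xy [0.4906 0.0604] foot 126.4 F [ 0.6 -0.1  0. ] Ftool [ 0.4  0.4 -0. ] M [ 0.   -0.06 -0.  ] op 39.7
```

View pics/m6.png

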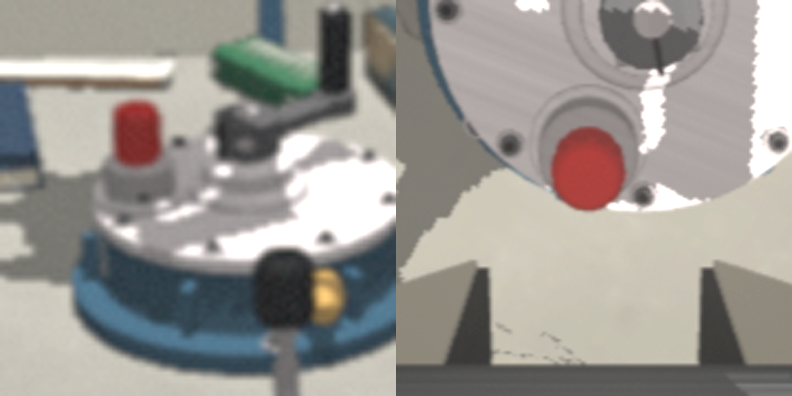

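The red knob at crop (137,133) sits squarely on the bush with no shank showing. The black pin stands untouched and the gripper is clear, so I'm handing in.

```bash
python3 -c "
from plant import job; print(job.close_job())"
```

```text
the job is handed in; nothing more can be done
None
```

The red-knobbed pin is fully home in the bush and through the collar, with the crank let go in its detent and the black pin left in the block; I handed the job in at about 22 s, and no verdict came back.

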